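# Scan the stone stock and hold its spring tray open

## Task

Book out some blue mosaic stone: pick up the orange-handled scanner, hold it still for about two seconds over the middle of the barcode label on the blue unit, square to the sloping label and 5 to 10 cm off it with the scan line running across all the bars, then stand it back on its black pad. Then pull the blue unit's spring-return tray out until its white pointer is level with the yellow flag on the rail, and finish while still holding it there. Leave the terracotta unit, the flags and the other things on the bench as they are.

Things in the scene. Friction and masses are not known exactly. Their poses are not given: they have to be found in the camera images.
- scanner: Scanner wand (about 220 g) standing on its window: black head 64 (x) x 46 (y) x 26 mm high, grey neck 44 x 34 up to 42, orange handle 34 (x) x 26 (y) up to 135. Origin: centre of the underside = the window; z up along the handle, so it looks along -z. The scan line runs along its x, the head's long side (red stripes). The same either way round. Its underside starts 4 mm above the bench.
- pad: Black rubber pad 120 x 120 x 4 mm thick, fixed to the bench, on which the scanner stands. Origin at the centre of the underside.
- blue_unit: Plywood stock unit with blue sample tiles on the roof: housing 140 deep x 110 wide x 64 high. Origin on the bench, midway across, 20 mm behind the housing's front face. x: from front to back of the unit; y across; z up. Its tray pulls out along -x. Fixed to the bench, standing turned somewhat.
- blue_label: White barcode label 56 (x) x 76 (y) mm on the blue unit's sloping desk, centre 75 mm behind the unit's origin, 86 mm above the bench. Origin: its centre, on the surface. z: outward normal, leaning 25 degrees from vertical to the unit's front; x up the slope to the back; y across the unit. The bars are long along x and stand side by side along y: a scan line along y crosses them all.
- blue_tray: The blue unit's sliding tray. Origin and axes coincide with the unit's when shut; it slides along the unit's -x by up to 85 mm. A spring draws it shut: 6 N plus 100 N/m (12 N at 60 mm). It starts shut.
- blue_plate (a point): Middle of the top edge of the blue tray's upright finger plate, 12 thick (unit x) x 60 wide (unit y), from 14 to 74 mm above the bench; pinch it from above with the fingers closing along the unit's x. Shut, it is 100 mm in front of the unit's origin and 80 mm in front of the housing; between lies only a steel tongue, 30 wide, its top 20 mm above the bench. Moves with the tray.
- blue_pointer (a point): Tip of the thin white pointer sticking out of the blue finger plate to the unit's +y, 66 mm from the unit's middle, 36 mm above the bench. Moves with the tray; same unit x as the middle of the plate.
- blue_mark (a point): The mark: middle of the yellow flag clip (10 mm long) on the rail at the blue unit's +y side, 66 mm from its middle, given at pointer height (36 mm above the bench); its flag reaches 62 mm. The pointer is level with it when both have the same unit x: a pull of 35 to 65 mm from shut. The clip slides if pushed with more than 6 N; do not move it.
- terra_unit: Plywood stock unit with terracotta sample tiles on the roof: housing 140 deep x 110 wide x 64 high. Origin on the bench, midway across, 20 mm behind the housing's front face. x: from front to back of the unit; y across; z up. Its tray pulls out along -x. Fixed to the bench, standing turned somewhat. Otherwise just like the blue unit, with its own label, tray, plate and flag; not to be used.
- terra_tray (a joint): How far the terracotta unit's tray is pulled out (m), 0 shut; leave it shut.
- terra_mark (a point): The yellow flag clip of the terracotta unit, like the blue one's; leave it.
- mug: White ceramic mug, 80 across x 85 high with a handle; origin under its centre. Bystander.
- hammer: Hammer lying on the bench; bystander. Origin under the tool, x along the handle.
- slab: Marble slab 110 x 80 x 25 mm; bystander. Origin under its centre.
- offcut: Marble offcut 70 x 45 x 35 mm; bystander. Origin under its centre.
- brush: Brush lying on the bench; bystander. Origin under it, x along the handle.
Not all that is in view belongs to the job. Of the things like the scanner, leave any that is pink; of the rest the larger one is meant.

How it is judged:
On the way, in this order (a step that is already met when the one before it is completed fails the run):
1. the held scanner kept still for 1 s over the blue label: within 18 mm of its middle each way, 35 to 120 mm off, square within 14 degrees, scan line across the bars within 17 degrees (x of scanner in the frame of blue_label between -0.018 and 0.018 m and y of scanner in the frame of blue_label between -0.018 and 0.018 m and z of scanner in the frame of blue_label between 0.035 and 0.12 m and angle between the z axis of scanner and the z axis of blue_label, either way round below 0.25 rad and angle between the x axis of scanner and the y axis of blue_label, either way round below 0.3 rad and linear speed of scanner below 0.03 m/s and angular speed of scanner below 0.2 rad/s and contact force between the fingers and scanner above 2 N), for 1 s.
2. the scanner stands upright on its pad again, let go (horizontal distance between scanner and pad below 0.04 m and height (world z) of scanner below 0.008 m and angle between scanner's own z axis and vertical below 0.08 rad and contact force between the fingers and scanner below 0.1 N and linear speed of scanner below 0.02 m/s), for 0.2 s.
At the end, for the whole second after the job is handed in: The robot's fingers hold the blue tray still against its spring (more than 4 N) with the pointer within 6 mm of the flag's middle along the slide; the scanner stands upright on its pad, within 40 mm of its centre, released; the terracotta tray is shut (under 8 mm) (all of step 2 and x of blue_pointer in the frame of blue_mark between -0.006 and 0.006 m and linear speed of blue_tray below 0.01 m/s and contact force between the fingers and blue_tray above 4 N and value of joint terra_tray below 0.008 m); the arm keeps its last pose, push and grip.
It fails at once if a flag is shifted by more than 6 mm (distance of any of blue_mark, terra_mark from where it was at the start of the episode above 0.006 m).
It fails at once if the terracotta tray is pulled out by more than 15 mm (value of joint terra_tray above 0.015 m).
It fails at once if a bystander (mug, hammer, slab, offcut, brush) is moved by more than 30 mm (distance of any of mug, hammer, slab, offcut, brush from where it was at the start of the episode above 0.03 m).
It also fails if it takes over 67 s, if anything falls off the work surface, if the arm or the gripper's body presses on something with over 40 N, if the wrist force passes 120 N, or if a joint passes its speed limit or range.

## Robot

A 6-joint arm with a two-finger parallel gripper is mounted at the origin on the work surface. World frame = base frame: x ahead of the robot, y to its left, z up, the work surface at z = 0. Lengths are in m, angles in rad, forces in N, time in s.
With the tool pointing down it reaches from about 0.375 to 0.9 m from the base axis. Payload 3.1 kg.
Tool frame: the origin (TCP) lies at the very end of the fingers, on their centre line; the grasp point (between the pads) lies 19 mm behind it (ctrl.grip_point_offset is the distance from the TCP to the grasp point, in m); z points along the fingers, y is the line along which they close (so a half turn about z gives the same grasp; the last joint's range is limited). The gripper opens to 87 mm and grips with 3 to 60 N. Pads are 19 mm wide; open, the fingers measure 117 mm over their backs; the gripper's body (75 mm by 190 mm) begins 51 mm behind the grasp point.
Start: joints at [-1.315, 0.527, 1.433, -0, 1.181, -0.178], TCP at [0.263, -0.567, 0.223] pointing down, gripper open.
Joint ranges: [-3.08, 3.08], [-0.75, 2.2], [0.22, 2.44], [-1.43, 4.57], [0, 2.65], [-2.85, 2.85]. Speed limits (rad/s): [2.79, 2.79, 3.14, 3.14, 3.14, 3.14].

## Interface

Orientations are given as a rotation vector (axis times angle).
In Python, from rig import ctrl, snapshot, camera_params, order gives the robot as it stands.
- The arm moves only by the tool creep_tool, called after "Request:" as name(argument=value, ...) on one line, values as JSON. Schema: {"type":"object","properties":{"offsets":{"type":"object","properties":{"motion":{"type":"array","items":{"type":"array","items":{"type":"number"},"minItems":4,"maxItems":4},"minItems":1,"maxItems":20}},"additionalProperties":false,"required":["motion"]},"jaw":{"type":"number"},"squeeze":{"type":"number"},"only":{"type":"string"},"quiet":{"type":"boolean"},"lines":{"type":"string"}},"required":["offsets"],"additionalProperties":false}. offsets is an object whose key "motion" holds a list of rows, 1 to 20 of them, each of 4 numbers: dx, dy, dz in m, then a turn about the tool's z in rad; each row is the pose to reach, as a shift and turn from the pose commanded when the call began, along the tool's axes at that moment; what a row does not reach only later rows make up. A row lasts 1/10 s, in which the tool goes at most 0.05 m and 0.15 rad, less where a joint would pass 70% of its speed; a pose out of reach is approached as far as the arm can. jaw is the finger opening in m, set as the call begins (left out keeps the last). The fingers move at their own pace and stop on an object; squeeze is the grip in N (left out, the last holds). Time passes only in rows, so rows that do not move let the fingers close. The tool returns the time, the measured TCP pose, the force, the opening and the grip force at its end. only (a regular expression) keeps the lines of the reply that match it, lines (a string "A,B") keeps lines A to B, and quiet returns only ok. Input that does not fit is refused with a message, and nothing moves.
- ctrl.get_state(): the state, without advancing time (a new reading comes with each control period).
- snapshot(name): name is "scene" or "top" or "wrist"; returns the picture (384x512x3 uint8, red, green, blue); there is no depth.
- camera_params(name): a dict with "vfov" (degrees; the focal length in pixels is half the picture's height over the tangent of half this angle, whatever the lens; pixels are square), "cx", "cy" (the principal point, pixels), "cam_to_world" (4x4, takes a point from camera to world coordinates); the wrist camera has in their place "tool_from_camera" (4x4, takes a point from camera to tool coordinates, whose origin is the TCP and whose axes are the flange's). Camera axes: x right, y up, looking along -z (the intrinsics and any distortion apply to the point x, -y, -z); pixel columns grow to the right and rows downward; lengths in m; the calibration is good to about 2 mm. A picture is of the moment at which its call begins: read the wrist's pose just before it. camera_params takes no time and is no camera call.
- order.sign_off(): hands the job in; it is judged then, once.
The state is a dict: "t": time; "joints": joint angles; "joint_velocities": joint speeds; "effort": joint torques, N m; "eef_pos": TCP position; "eef_rot": TCP orientation; "force": force on the tool from outside, world axes, zero at the start; "torque": the same for the moment, N m; "gripper_width": finger opening in m; "gripper_force": force on a finger pad.
Only numpy, scipy, OpenCV 4.12 (cv2) and the standard library are available. Lean on these libraries where they do the work, as an engineer would, in place of code of your own. Each camera call takes 0.05 s, during which the arm holds its last target. There are 200 camera calls.

## Working session

There is one attempt and no reset: what is moved stays moved. The work goes in short steps, Python scripts to look and compute and a tool call to move; the robot and the scene stay as the last step left them, time stands still between calls to the robot, and variables do not carry over. Pictures are saved under pics/ and viewed, at most 12 in all, crops included, and the job is handed in when it is done.

```bash
ls; mkdir -p pics
```

Run:
```python
from rig import ctrl,snapshot,camera_params
import cv2
for n in("scene","top"):
    p=camera_params(n);print(n,{k:(v.tolist() if hasattr(v,'tolist') else v) for k,v in p.items()})
    cv2.imwrite(f"pics/{n}0.png",snapshot(n)[:,:,::-1])
print(camera_params("wrist"));s=ctrl.get_state();print(s)
```

```text
pics
scene {'vfov': 43.93218710596782, 'cx': 254.65695430588448, 'cy': 196.0004155649516, 'cam_to_world': [[0.5239193256343339, -0.5001012451599847, 0.6894978497546582, 1.5826886406806377], [0.8514972636894563, 0.3279168146005268, -0.4091735238644014, -0.6471767576888832], [-0.02146974979437438, 0.8014794490763169, 0.5976367981910838, 0.953457280562179], [0.0, 0.0, 0.0, 1.0]]}
top {'vfov': 53.57916272978353, 'cx': 254.7572887347667, 'cy': 192.8296225545426, 'cam_to_world': [[-0.013137166631431867, 0.9914300758159487, -0.12997622713588797, 0.4578353406326614], [-0.9999125099119498, -0.013226553265075262, 0.0001755286616024439, -0.04678174505233552], [-0.001545113097125952, 0.12996716145360748, 0.9915170949455229, 1.1207244637653397], [0.0, 0.0, 0.0, 1.0]]}
{'vfov': 68.28524952790781, 'cx': 256.7943733426052, 'cy': 189.72992244668157, 'tool_from_camera': array([[ 2.52765797e-04,  9.64072534e-01,  2.65639013e-01,
         7.26368768e-02],
       [ 9.99999529e-01, -4.92614033e-04,  8.36285222e-04,
         4.15798428e-04],
       [ 9.37097119e-04,  2.65638677e-01, -9.64072204e-01,
        -1.64068847e-01],
       [ 0.00000000e+00,  0.00000000e+00,  0.00000000e+00,
         1.00000000e+00]])}
{'t': 0.1, 'joints': array([-1.31453346e+00,  5.28331996e-01,  1.43379677e+00, -2.65232225e-05,
        1.18140572e+00, -1.78466019e-01]), 'joint_velocities': array([ 0.00052165, -0.00121223, -0.00287443,  0.00074267, -0.00195222,
        0.00099945]), 'effort': array([ 6.17936098e-05, -4.40984881e+01, -1.77151448e+01,  6.34449511e-02,
        5.33377973e-02, -5.64931679e-05]), 'eef_pos': array([ 0.2630936 , -0.56618563,  0.22168762]), 'eef_rot': array([-3.06577132e+00, -6.77103146e-01,  1.57021209e-04]), 'force': array([-0.16393347, -0.070834  , -0.90375537]), 'torque': array([ 0.00670334,  0.03326352, -0.01033107]), 'gripper_force': 0.0, 'gripper_width': 0.08705508599342013}
```

View pics/top0.png

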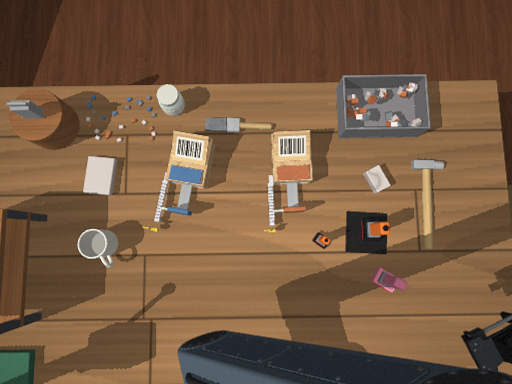

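View pics/scene0.png

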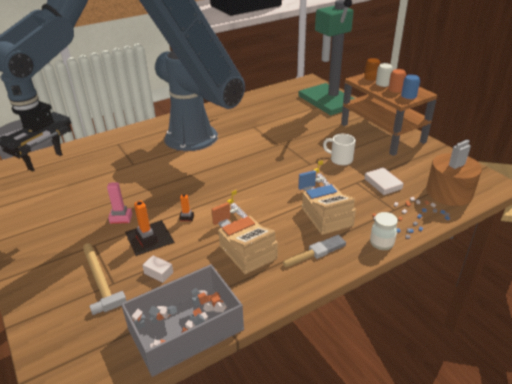

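The top view shows three things like the scanner: a large orange one on the black pad at (375,230), a small orange one at (321,240) and a pink one at (388,280). I choose the large orange one on the pad. The blue unit is at (188,160), with its flag near (151,229), and the terracotta unit is at (292,160).

The tool can't tilt, so I'll tip the gripped scanner about its edge on the rubber pad to get the 25° lean.

Create h.py:
```python
import numpy as np,cv2
from rig import ctrl,snapshot,camera_params
from scipy.spatial.transform import Rotation as R
def pose():
    s=ctrl.get_state();T=np.eye(4);T[:3,:3]=R.from_rotvec(s["eef_rot"]).as_matrix();T[:3,3]=s["eef_pos"];return T
def shot(n,fn=None):
    T=pose() if n=="wrist" else None
    im=snapshot(n)
    p=camera_params(n);M=T@p["tool_from_camera"] if n=="wrist" else np.array(p["cam_to_world"])
    if fn: cv2.imwrite("pics/"+fn,im[:,:,::-1]); np.savez("pics/"+fn+".npz",M=M,im=im)
    return im,M
def ray(n,M,u,v):
    p=camera_params(n);f=192/np.tan(np.radians(p["vfov"])/2)
    d=M[:3,:3]@np.array([(u-p["cx"])/f,-(v-p["cy"])/f,-1]);return M[:3,3],d
def onz(n,M,u,v,z):
    o,d=ray(n,M,u,v);return o+d*(z-o[2])/d[2]
def proj(n,M,P):
    p=camera_params(n);f=192/np.tan(np.radians(p["vfov"])/2)
    c=np.linalg.inv(M)@np.r_[P,1];return p["cx"]+f*c[0]/-c[2],p["cy"]-f*c[1]/-c[2]
def togo(target,yaw=None):
    "shift in tool axes (tool down) and turn to reach world point / tool-x yaw"
    T=pose();d=T[:3,:3].T@(np.array(target)-T[:3,3]);y=np.arctan2(T[1,0],T[0,0])
    t=None if yaw is None else -((yaw-y+np.pi)%(2*np.pi)-np.pi)
    print("tool yaw",y.round(3),"shift",d.round(4),"turn",t,"z",T[2,3].round(4),"j6",ctrl.get_state()["joints"][5].round(3))
```

Run:
```python
from h import *
M=np.array(camera_params("top")["cam_to_world"])
for n,u,v,z in[("pad c",367,232,.004),("scn head",374,230,.03),("handle top",384,229,.139),("plate",178,211,.074),("unit label",189,148,.086),("flag",151,229,.06),("padTL",347,212,.004),("padBR",387,252,.004)]:
    print(n,onz("top",M,u,v,z).round(3))
im=cv2.imread("pics/top0.png")[190:300,290:420];cv2.imwrite("pics/c1.png",cv2.resize(im,None,fx=5,fy=5,interpolation=2))
togo([.43,-.36,.25])
```

```text
pad c [ 0.484 -0.373  0.004]
scn head [ 0.489 -0.386  0.03 ]
handle top [ 0.488 -0.378  0.139]
plate [0.547 0.166 0.074]
unit label [0.722 0.135 0.086]
flag [0.499 0.243 0.06 ]
padTL [ 0.544 -0.318  0.004]
padBR [ 0.426 -0.428  0.004]
tool yaw 0.435 shift [ 0.2382 -0.1168 -0.028 ] turn None z 0.2217 j6 -0.178
```

View pics/c1.png

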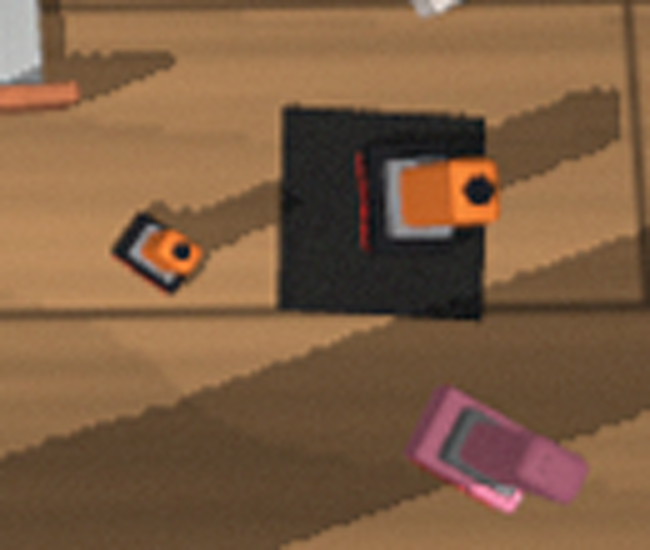

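The crop confirms the choice: the large orange scanner stands on the pad, with its red stripe (the long side) running along world x. Next I move above it for a wrist view.

```bash
python3 -c "
from h import *
togo([.487,-.41,.30],1.571)"
```

```text
tool yaw 0.435 shift [ 0.2689 -0.0475 -0.0781] turn -1.136261331875474 z 0.2217 j6 -0.178
```

Request:
creep_tool(offsets={"motion":[[0.03,-0.005,-0.01,-0.14],[0.06,-0.01,-0.02,-0.28],[0.1,-0.02,-0.04,-0.42],[0.14,-0.03,-0.05,-0.56],[0.18,-0.04,-0.06,-0.7],[0.22,-0.0475,-0.078,-0.85],[0.25,-0.0475,-0.078,-1.0],[0.269,-0.0475,-0.078,-1.136],[0.269,-0.0475,-0.078,-1.136],[0.269,-0.0475,-0.078,-1.136],[0.269,-0.0475,-0.078,-1.136]]}, jaw=0.087, squeeze=30)

```text
t: 1.2
eef_pos: [0.4861, -0.4109, 0.3001]
eef_rot: [-2.224, -2.217, 0.001]
force: [-0.6, 0.3, 0.2]
gripper_width: 0.0868
gripper_force: 0.0
```

Run:
```python
from h import *
im,M=shot("wrist","w1.png")
hsv=cv2.cvtColor(im,cv2.COLOR_RGB2HSV)
o=cv2.inRange(hsv,(5,150,90),(20,255,255))
c=max(cv2.findContours(o,0,2)[0],key=cv2.contourArea);print("orange",cv2.minAreaRect(c),cv2.boundingRect(c))
r=cv2.inRange(hsv,(0,150,60),(4,255,255))|cv2.inRange(hsv,(174,150,60),(180,255,255))
for c in cv2.findContours(r,0,2)[0]:
    if cv2.contourArea(c)>20:print("red",cv2.minAreaRect(c))
togo([0,0,0])
```

```text
orange ((372.0, 303.5), (11.0, 278.0), 90.0) (233, 298, 279, 12)
red ((260.50665283203125, 124.19979095458984), (1.565797209739685, 35.047210693359375), 88.09085083007812)
tool yaw 1.568 shift [ 0.4095 -0.4869  0.3009] turn None z 0.3002 j6 -0.874
```

View pics/w1.png

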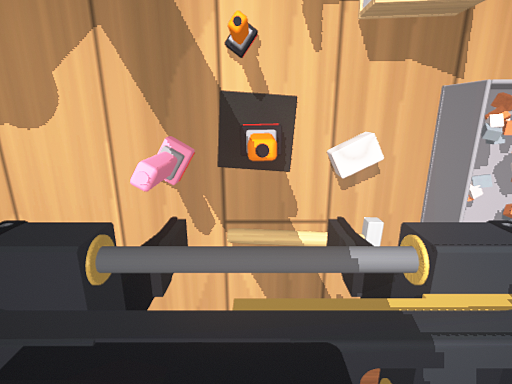

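The wrist view shows the scanner handle top at about (262,150), its red stripe at (260,124), and the pad corners at (220,91), (297,96), (291,171) and (218,166). The hammer lies under the fingers, well clear.

Run:
```python
from h import *
d=np.load("pics/w1.png.npz");im,M=d["im"],d["M"]
hsv=cv2.cvtColor(im,cv2.COLOR_RGB2HSV)
roi=np.zeros(im.shape[:2],np.uint8);roi[125:170,235:290]=255
o=cv2.inRange(hsv,(5,150,90),(22,255,255))&roi
k=cv2.inRange(hsv,(0,0,0),(180,255,70))&roi;k[:138]=0;k[162:]=0;k[:,:250]=0;k[:,274:]=0
for n,m in(("o",o),("dot",k)):
    c=max(cv2.findContours(m,0,2)[0],key=cv2.contourArea);print(n,cv2.minAreaRect(c),cv2.boundingRect(c))
u,v=cv2.minAreaRect(max(cv2.findContours(k,0,2)[0],key=cv2.contourArea))[0]
print("top",onz("wrist",M,u,v,.139))
rd=(cv2.inRange(hsv,(0,120,60),(5,255,255))|cv2.inRange(hsv,(172,120,60),(180,255,255)))&cv2.inRange(np.tile(np.arange(512),(384,1)).astype(np.uint8)*0+0,0,0)
rd[:115]=0;rd[135:]=0;rd[:,:235]=0;rd[:,290:]=0
p=cv2.findNonZero(rd)[:,0];x0,x1=p[:,0].min(),p[:,0].max();f=np.polyfit(p[:,0],p[:,1],1)
for z in(.017,.03):
  a,b=[onz("wrist",M,x,np.polyval(f,x),z) for x in(x0,x1+1)];print(z,a,b,np.degrees(np.arctan2(*(b-a)[1::-1])))
P=np.array([onz("wrist",M,*q,.004) for q in((220,91),(297,96),(291,171),(218,166))]);print("pad",P.mean(0),P)
```

```text
o ((261.5, 146.5), (27.0, 29.0), 90.0) (247, 133, 30, 28)
dot ((262.0, 150.5), (11.0, 12.0), 90.0) (256, 145, 13, 12)
top [ 0.49211686 -0.38122577  0.139     ]
0.017 [ 0.46484928 -0.35728279  0.017     ] [ 0.52028788 -0.35621589  0.017     ] 1.1025013940970407
0.03 [ 0.46547941 -0.3567401   0.03      ] [ 0.51930638 -0.35570422  0.03      ] 1.1025013940970383
pad [ 0.48561023 -0.36985813  0.004     ] [[ 0.42961238 -0.30731415  0.004     ]
 [ 0.5483128  -0.31493191  0.004     ]
 [ 0.54251967 -0.43293112  0.004     ]
 [ 0.42199606 -0.42425533  0.004     ]]
```

```bash
python3 -c "
from h import *
togo([.4922,-.381,.077],1.575)"
```

```text
tool yaw 1.568 shift [0.0299 0.0063 0.2232] turn -0.007011717106421678 z 0.3002 j6 -0.874
```

Request:
creep_tool(offsets={"motion":[[0.03,0.006,0.03,0],[0.03,0.006,0.07,0],[0.03,0.006,0.11,0],[0.03,0.006,0.15,0],[0.03,0.006,0.18,0],[0.03,0.006,0.2,0],[0.03,0.006,0.215,0],[0.03,0.006,0.223,0],[0.03,0.006,0.223,0],[0.03,0.006,0.223,0]]})

```text
t: 2.25
eef_pos: [0.4936, -0.3812, 0.0784]
eef_rot: [2.221, 2.22, -0.0]
force: [-0.5, -0.1, 0.1]
gripper_width: 0.0871
gripper_force: 0.0
```

Request:
creep_tool(offsets={"motion":[[0,0,0.001,0],[0,0,0.001,0],[0,0,0.001,0],[0,0,0.001,0],[0,0,0.001,0],[0,0,0.001,0],[0,0,0.001,0],[0,0,0.001,0],[0,0,0.001,0],[0,0,0.001,0]]}, jaw=0, squeeze=20)

```text
t: 3.25
eef_pos: [0.493, -0.3802, 0.0763]
eef_rot: [-2.221, -2.221, 0.0]
force: [-0.8, 0.1, -1.0]
gripper_width: 0.0342
gripper_force: 20.0
```

Request:
creep_tool(offsets={"motion":[[0,0,0.002,0],[0.005,0,0.001,0],[0.01,0,0,0],[0.015,0,-0.001,0],[0.02,0,-0.001,0],[0.025,0,-0.001,0],[0.03,0,-0.001,0],[0.035,0,0,0],[0.04,0,0,0],[0.042,0,0.001,0],[0.042,0,0.001,0],[0.042,0,0.001,0]]}, squeeze=20)

```text
t: 4.45
eef_pos: [0.4933, -0.3387, 0.0762]
eef_rot: [2.221, 2.221, -0.0]
force: [-0.8, 1.5, 4.5]
gripper_width: 0.0335
gripper_force: 20.0
```

Run:
```python
from h import *
im,M=shot("scene","s2.png");cv2.imwrite("pics/s2c.png",cv2.resize(im[150:280,70:230,::-1],None,fx=4,fy=4,interpolation=2))
```

```text
(no output)
```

View pics/s2c.png

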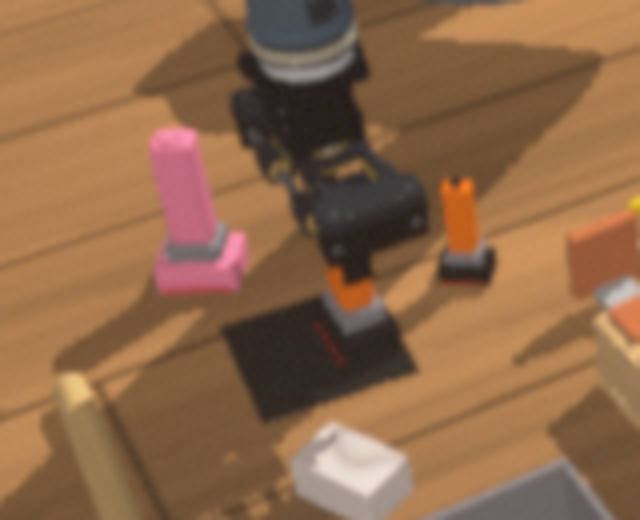

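The crop shows the held scanner with its neck at (355,315) and the red stripe at (330,343). I can't tell the tilt from this, so I lift it and measure.

Request:
creep_tool(offsets={"motion":[[0,0,-0.03,0],[0,0,-0.07,0],[0,0,-0.11,0],[0,0,-0.15,0],[0,0,-0.19,0],[0,0,-0.22,0],[0,0,-0.22,0],[0,0,-0.22,0]]}, squeeze=20)

```text
t: 5.3
eef_pos: [0.493, -0.338, 0.2948]
eef_rot: [-2.221, -2.221, -0.001]
force: [0.2, -0.2, -2.6]
gripper_width: 0.034
gripper_force: 20.0
```

Run:
```python
from h import *
im,M=shot("scene","s3.png");w,_=shot("wrist","w3.png");t,_=shot("top","t3.png")
P=pose()[:3,3];u,v=map(int,proj("scene",M,P));print(u,v)
a=cv2.resize(im[v-60:v+70,u-55:u+55],(400,473),interpolation=2);b=cv2.resize(w[:300,150:362],(335,473))
cv2.imwrite("pics/c3.png",np.hstack([a,b])[:,:,::-1])
```

```text
145 152
```

View pics/c3.png

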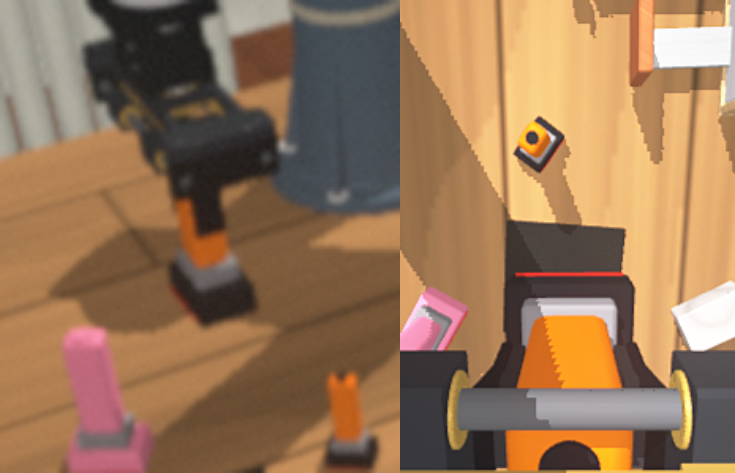

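Create tilt.py:
```python
from h import *
def stripe_tilt(fn):
    d=np.load("pics/"+fn+".npz");im,M=d["im"],d["M"]
    hsv=cv2.cvtColor(im,cv2.COLOR_RGB2HSV)
    rd=cv2.inRange(hsv,(0,150,120),(4,255,255))|cv2.inRange(hsv,(174,150,120),(180,255,255))
    rd[:,:200]=0;rd[:,320:]=0
    c=max(cv2.findContours(rd,0,2)[0],key=lambda c:cv2.boundingRect(c)[2]);x,y,w,h=cv2.boundingRect(c);print("stripe",x,y,w,h)
    v=y+h/2;p=camera_params("wrist")
    T=p["tool_from_camera"];h0=.0763-.004+.019
    for th in range(-10,50,5):
        t=np.radians(th);q=[]
        for zs in(.013,.026):
            a,b=.023,h0-zs          # tool x, tool z relative to pivot (upright)
            X=np.array([a*np.cos(t)-b*np.sin(t),0,-.019+b*np.cos(t)+a*np.sin(t)])
            q.append(proj("wrist",T,X)[1])
        print(th,np.round(q,1))
stripe_tilt("w3.png")
```

```bash
python3 tilt.py
```

```text
stripe 223 172 69 4
-10 [160.1 166. ]
-5 [167.6 172.4]
0 [175.3 179. ]
5 [183.1 185.7]
10 [191.  192.6]
15 [199.  199.7]
20 [207.1 206.8]
25 [215.3 214.1]
30 [223.6 221.4]
35 [232.  228.9]
40 [240.5 236.4]
45 [249.1 244. ]
```

The stripe shows 0° tilt, so the scanner slid on the pad instead of tipping. I'll lean it by pushing the head against the rear wall of the blue unit, which is fixed. First I carry it over and measure the unit.

Request:
creep_tool(offsets={"motion":[[0.02,0.015,0,-0.07],[0.05,0.035,0,-0.17],[0.09,0.06,0,-0.28],[0.13,0.085,0,-0.4],[0.17,0.115,0,-0.52],[0.21,0.14,0,-0.64],[0.25,0.167,0,-0.76],[0.29,0.195,0,-0.88],[0.33,0.22,0,-1.0],[0.37,0.25,0,-1.12],[0.41,0.275,0,-1.25],[0.44,0.295,0,-1.35],[0.458,0.307,0,-1.4],[0.458,0.307,0,-1.4],[0.458,0.307,0,-1.4],[0.458,0.307,0,-1.4]]}, squeeze=20)

```text
t: 7.05
eef_pos: [0.7995, 0.1183, 0.2939]
eef_rot: [-0.27, -3.127, 0.001]
force: [0.5, -0.4, -2.4]
gripper_width: 0.0339
gripper_force: 20.0
```

Run:
```python
from h import *
shot("wrist","w4.png");togo([.72,.135,.3],2.97)
```

```bash
python3 - <<'E'
E
sed -i 's/^stripe_tilt.*/import sys;stripe_tilt(sys.argv[1])/' tilt.py
```

```text
tool yaw 2.969 shift [ 0.0814  0.003  -0.0052] turn -0.0011245301222011506 z 0.2946 j6 -1.389
```

View pics/w4.png

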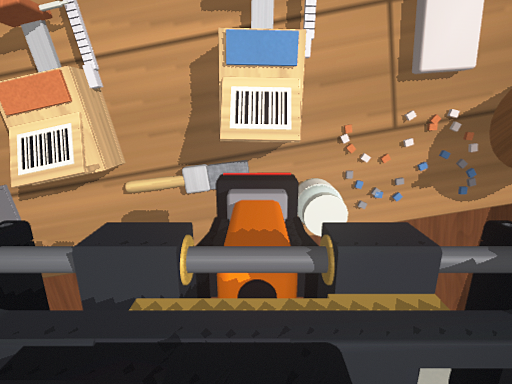

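The wrist view shows the blue label centred near (261,108), the rear roof edge near v=140 across u 220–300, the jar at (325,205) and the brush at (215,177). All are clear of the rear wall at head height.

Run:
```python
from h import *
d=np.load("pics/w4.png.npz");im,M=d["im"],d["M"]
hsv=cv2.cvtColor(im,cv2.COLOR_RGB2HSV)
w=cv2.inRange(hsv,(0,0,0),(180,60,255));w[:75]=0;w[136:]=0;w[:,:223]=0;w[:,297:]=0
w=cv2.morphologyEx(w,cv2.MORPH_CLOSE,np.ones((5,5)))
c=max(cv2.findContours(w,0,2)[0],key=cv2.contourArea);q=cv2.minAreaRect(c);print(q)
b=cv2.boxPoints(q);b=b[np.argsort(b[:,1])]
top=b[:2][np.argsort(b[:2,0])];bot=b[2:][np.argsort(b[2:,0])]   # top = front edge (low), bottom = back edge
dz=.028*np.sin(np.radians(25))
F=[onz("wrist",M,*p,.086-dz) for p in top];B=[onz("wrist",M,*p,.086+dz) for p in bot]
print("front",np.round(F,4),"back",np.round(B,4));C=np.mean(F+B,0)
dirs=(F[1]-F[0])+(B[1]-B[0]);psi=np.arctan2(dirs[1],dirs[0])-np.pi/2
bx=(B[0]+B[1]-F[0]-F[1]);print("C",C,"psi(y)",psi,"psi(x)",np.arctan2(bx[1],bx[0]),"w",np.linalg.norm(F[1]-F[0]),np.linalg.norm(B[1]-B[0]),"l",np.hypot(*bx[:2])/2,.056*np.cos(.436))
bl=cv2.inRange(hsv,(95,100,60),(125,255,255));bl[90:]=0;bl[:,:200]=0;bl[:,320:]=0
c=max(cv2.findContours(bl,0,2)[0],key=cv2.contourArea);print("blue",cv2.minAreaRect(c))
ux=np.array([np.cos(psi),np.sin(psi)])
for u,v,z in((220,139,.10),(300,141,.10),(260,140,.11),(260,140,.064),(325,205,.08)):
    P=onz("wrist",M,u,v,z);print(u,v,z,P.round(3),"unit x",((P[:2]-C[:2])@ux+.075).round(4))
```

```bash
python3 tilt.py w4.png|head -1
```

```text
((260.6562194824219, 107.47013854980469), (61.58479690551758, 42.36731719970703), 1.2730300426483154)
front [[0.69   0.1028 0.0742]
 [0.7051 0.1801 0.0742]] back [[0.7409 0.0936 0.0978]
 [0.7557 0.1689 0.0978]]
C [0.72293175 0.13636373 0.086     ] psi(y) -0.19352553930809724 psi(x) -0.19761332814177301 w 0.07873249653455675 0.07673285041378174 l 0.05173786777433262 0.05076109799786042
blue ((261.6402587890625, 47.46837615966797), (72.07353210449219, 34.66504669189453), 1.3322198390960693)
220 139 0.1 [0.752 0.08  0.1  ] unit x 0.1145
300 141 0.1 [0.772 0.178 0.1  ] unit x 0.1148
260 140 0.11 [0.761 0.129 0.11 ] unit x 0.1137
260 140 0.064 [0.765 0.129 0.064] unit x 0.118
325 205 0.08 [0.868 0.203 0.08 ] unit x 0.2049
stripe 223 173 68 2
```

```bash
python3 -c "
from h import *
psi=-.195;ux=np.array([np.cos(psi),np.sin(psi)]);C=np.array([.7229,.1364])
togo([*(C+.092*ux),.131],psi+np.pi)"
```

```text
tool yaw 2.969 shift [-0.0135  0.003   0.1636] turn 0.02228281628800577 z 0.2946 j6 -1.389
```

Request:
creep_tool(offsets={"motion":[[-0.0135,0.003,0.01,0.022],[-0.0135,0.003,0.04,0.022],[-0.0135,0.003,0.08,0.022],[-0.0135,0.003,0.12,0.022],[-0.0135,0.003,0.15,0.022],[-0.0135,0.003,0.163,0.022],[-0.0135,0.003,0.163,0.022],[-0.0135,0.003,0.163,0.022]]}, squeeze=20)

```text
t: 7.9
eef_pos: [0.8153, 0.1196, 0.1347]
eef_rot: [0.303, 3.124, 0.001]
force: [0.8, -0.3, -1.8]
gripper_width: 0.034
gripper_force: 20.0
```

Request:
creep_tool(offsets={"motion":[[0.01,0,0,0],[0.02,0,0,0],[0.025,0,0,0],[0.03,0,0,0],[0.035,0,0,0],[0.04,0,0,0]]}, squeeze=20)

```text
t: 8.5
eef_pos: [0.7807, 0.127, 0.1374]
eef_rot: [0.301, 3.111, 0.001]
force: [6.1, -1.6, 2.7]
gripper_width: 0.0337
gripper_force: 20.0
```

Request:
creep_tool(offsets={"motion":[[0.005,0,0,0],[0.01,0,0,0],[0.014,0,0,0],[0.017,0,0,0],[0.017,0,0,0],[0.017,0,0,0]]}, squeeze=20)

```text
t: 9.1
eef_pos: [0.7646, 0.1302, 0.1378]
eef_rot: [0.301, 3.11, 0.001]
force: [6.6, -1.8, 2.7]
gripper_width: 0.0336
gripper_force: 20.0Traceback (most recent call last):
```

```bash
python3 -c "
from h import *
shot('wrist','w5.png')";python3 tilt.py w5.png
```

```text
  File "tilt.py", line 17, in <module>
    import sys;stripe_tilt(sys.argv[1])
               ~~~~~~~~~~~^^^^^^^^^^^^^
  File "tilt.py", line 7, in stripe_tilt
    c=max(cv2.findContours(rd,0,2)[0],key=lambda c:cv2.boundingRect(c)[2]);x,y,w,h=cv2.boundingRect(c);print("stripe",x,y,w,h)
ValueError: max() iterable argument is empty
```

Request:
creep_tool(offsets={"motion":[[-0.01,0,0,0],[-0.015,0,-0.01,0],[-0.015,0,-0.04,0],[-0.015,0,-0.07,0],[-0.015,0,-0.09,0],[-0.015,0,-0.09,0],[-0.015,0,-0.09,0]]}, squeeze=20)

```text
t: 9.85
eef_pos: [0.7726, 0.1283, 0.2231]
eef_rot: [0.302, 3.127, 0.0]
force: [-0.3, 0.2, -3.2]
gripper_width: 0.0336
gripper_force: 20.0
```

```bash
python3 -c "
from h import *
im,_=shot('wrist','w6.png');s,M=shot('scene','s6.png')
u,v=map(int,proj('scene',M,pose()[:3,3]));a=cv2.resize(s[v-60:v+70,u-55:u+55],(400,473),interpolation=2);b=cv2.resize(im[60:300,150:362],(400,473))
cv2.imwrite('pics/c6.png',np.hstack([a,b])[:,:,::-1])
";python3 tilt.py w6.png
```

```text
stripe 225 200 65 2
-10 [160.2 166.1]
-5 [167.7 172.5]
0 [175.4 179.1]
5 [183.2 185.8]
10 [191.1 192.7]
15 [199.1 199.7]
20 [207.2 206.9]
25 [215.4 214.1]
30 [223.6 221.5]
35 [232.  228.9]
40 [240.5 236.4]
45 [249.1 244.1]
```

View pics/c6.png

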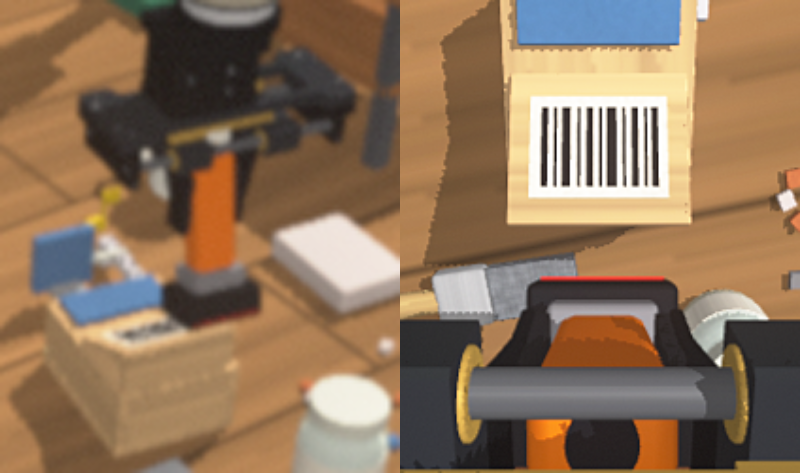

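The stripe now gives about 16° of lean (wrist row 201). I push once more, about 11 mm further, for 25°.

Request:
creep_tool(offsets={"motion":[[0,0,0.03,0],[0,0,0.06,0],[0,0,0.08,0],[0,0,0.088,0],[0,0,0.088,0],[0.005,0,0.088,0],[0.01,0,0.088,0],[0.015,0,0.088,0],[0.019,0,0.088,0],[0.023,0,0.088,0],[0.027,0,0.088,0],[0.027,0,0.088,0],[0.027,0,0.088,0]]}, squeeze=20)

```text
t: 11.25
eef_pos: [0.7499, 0.1329, 0.1367]
eef_rot: [0.302, 3.117, 0.0]
force: [6.4, -0.2, -5.2]
gripper_width: 0.0341
gripper_force: 20.0
```

Request:
creep_tool(offsets={"motion":[[-0.01,0,0,0],[-0.015,0,-0.01,0],[-0.015,0,-0.04,0],[-0.015,0,-0.07,0],[-0.015,0,-0.09,0],[-0.015,0,-0.09,0],[-0.015,0,-0.09,0]]}, squeeze=20)

```text
t: 11.95
eef_pos: [0.7609, 0.1307, 0.2258]
eef_rot: [0.302, 3.126, 0.0]
force: [-0.5, 0.4, -2.8]
gripper_width: 0.0338
gripper_force: 20.0
```

```bash
python3 -c "
from h import *
im,_=shot('wrist','w7.png')
";python3 tilt.py w7.png|head -1; python3 -c "
from h import *
togo([.7229,.1364,.2],np.pi-.195)"
```

```text
stripe 229 221 56 1
tool yaw 2.949 shift [ 0.0375 -0.0015  0.0241] turn 0.002301474891337474 z 0.224 j6 -1.352
```

Lean is about 29°, within the 14° squareness limit of the 25° label. Next I work out the scanning pose, 70 mm off the label.

```bash
python3 -c "
from h import *
psi=-.195;ux=np.array([np.cos(psi),np.sin(psi)]);C=np.array([.7229,.1364])
togo([*(C-.0737*ux),.210],psi+np.pi)"
```

```text
tool yaw 2.949 shift [ 0.1112 -0.0013  0.0142] turn 0.002301474891337474 z 0.224 j6 -1.352
```

Request:
creep_tool(offsets={"motion":[[0.02,-0.001,-0.005,0],[0.05,-0.001,-0.005,0],[0.08,-0.001,0.005,0],[0.1,-0.001,0.012,0],[0.111,-0.001,0.014,0],[0.111,-0.001,0.014,0],[0.111,-0.001,0.014,0],[0.111,-0.001,0.014,0],[0.111,-0.001,0.014,0],[0.111,-0.001,0.014,0],[0.111,-0.001,0.014,0],[0.111,-0.001,0.014,0]]}, squeeze=20)

```text
t: 13.2
eef_pos: [0.6521, 0.1508, 0.2106]
eef_rot: [0.303, 3.127, 0.0]
force: [0.3, 0.1, -2.3]
gripper_width: 0.0336
gripper_force: 20.0
```

```bash
python3 -c "
from h import *
s,M=shot('scene','s8.png');im,_=shot('wrist','w8.png')
u,v=map(int,proj('scene',M,pose()[:3,3]));a=cv2.resize(s[v-45:v+85,u-55:u+55],(400,473),interpolation=2);b=cv2.resize(im[60:300,150:362],(400,473))
cv2.imwrite('pics/c8.png',np.hstack([a,b])[:,:,::-1])
";python3 tilt.py w8.png|head -1
```

```text
stripe 284 221 1 1
```

View pics/c8.png

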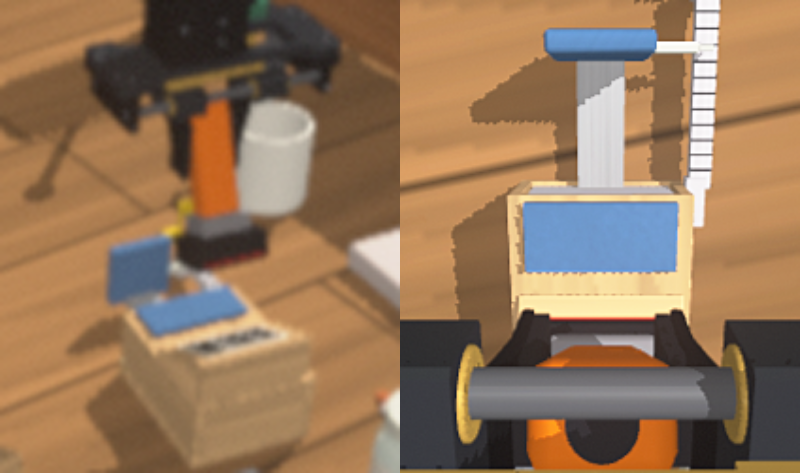

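The right half shows the head over the label, with the rear stripe visible in the scene view at crop (235,262). I check the held pose by comparing the predicted stripe with that detection.

Run:
```python
from h import *
d=np.load("pics/s8.png.npz");im,M=d["im"],d["M"]
hsv=cv2.cvtColor(im,cv2.COLOR_RGB2HSV)
u,v=map(int,proj("scene",M,pose()[:3,3]))
rd=cv2.inRange(hsv,(0,120,60),(5,255,255))|cv2.inRange(hsv,(170,90,60),(180,255,255))
m=np.zeros_like(rd);m[v:v+50,u-20:u+40]=255;p=cv2.findNonZero(rd&m)[:,0];print("seen",p.min(0),p.max(0),p.mean(0))
T=pose();psi=-.195;ux=np.array([np.cos(psi),np.sin(psi),0]);uy=np.array([-np.sin(psi),np.cos(psi),0]);z=np.array([0,0,1.])
C=np.array([.7229,.1364,.086]);piv=T[:3,3]+.019*z
for th in(20,25,29,33):
    t=np.radians(th);sz=-np.sin(t)*ux+np.cos(t)*z;sx=np.cos(t)*ux+np.sin(t)*z
    o=piv-.091*sz;ts=np.radians(25);n=-np.sin(ts)*ux+np.cos(ts)*z;lx=np.cos(ts)*ux+np.sin(ts)*z
    s=o+.023*sx+.013*sz;print(th,"stripe",np.round(proj("scene",M,s),1),"label frame",[((o-C)@a).round(4) for a in(lx,uy,n)])
```

```text
seen [326 175] [340 178] [332.75  176.625]
20 stripe [331.2 173. ] label frame [np.float64(-0.0128), np.float64(0.0004), np.float64(0.0701)]
25 stripe [332.2 172.7] label frame [np.float64(-0.0049), np.float64(0.0004), np.float64(0.0697)]
29 stripe [333.  172.4] label frame [np.float64(0.0014), np.float64(0.0004), np.float64(0.0699)]
33 stripe [333.7 171.8] label frame [np.float64(0.0078), np.float64(0.0004), np.float64(0.0706)]
```

Request:
creep_tool(offsets={"motion":[[0,0,0,0],[0,0,0,0],[0,0,0,0],[0,0,0,0],[0,0,0,0],[0,0,0,0],[0,0,0,0],[0,0,0,0],[0,0,0,0],[0,0,0,0],[0,0,0,0],[0,0,0,0],[0,0,0,0],[0,0,0,0],[0,0,0,0],[0,0,0,0],[0,0,0,0],[0,0,0,0],[0,0,0,0],[0,0,0,0]]}, squeeze=20)

```text
t: 15.3
eef_pos: [0.6519, 0.1509, 0.2106]
eef_rot: [0.302, 3.127, -0.0]
force: [-0.3, -0.5, -2.7]
gripper_width: 0.034
gripper_force: 20.0
```

```bash
python3 -c "
from h import *
togo([.486,-.40,.28],1.571)"
```

```text
tool yaw 2.949 shift [ 0.0573 -0.5725 -0.0694] turn 1.3777840362815816 z 0.2106 j6 -1.317
```

The scan is held. To stand the scanner upright again I'll use the blue unit's +y side wall the same way, pushing the head against it with the tool moving along −x.

```bash
python3 -c "
from h import *
psi=-.195;ux=np.array([np.cos(psi),np.sin(psi)]);uy=np.array([-ux[1],ux[0]]);C=np.array([.7229,.1364])
togo([*(C+.01*ux+.138*uy),.100],psi+np.pi/2)"
```

```text
tool yaw 2.949 shift [-0.0827  0.1374  0.1106] turn 1.572987709486685 z 0.2106 j6 -1.317
```

Request:
creep_tool(offsets={"motion":[[0,0.02,-0.02,0.14],[-0.01,0.04,-0.03,0.28],[-0.02,0.06,-0.03,0.43],[-0.03,0.08,-0.03,0.57],[-0.04,0.1,-0.03,0.72],[-0.05,0.12,-0.03,0.86],[-0.06,0.13,-0.03,1.0],[-0.07,0.137,-0.03,1.15],[-0.083,0.137,-0.03,1.3],[-0.083,0.137,-0.03,1.44],[-0.083,0.137,-0.03,1.573],[-0.083,0.137,0.01,1.573],[-0.083,0.137,0.05,1.573],[-0.083,0.137,0.085,1.573],[-0.083,0.137,0.11,1.573],[-0.083,0.137,0.11,1.573],[-0.083,0.137,0.11,1.573]]}, squeeze=20)

```text
t: 17.0
eef_pos: [0.7598, 0.2695, 0.1003]
eef_rot: [-2.427, -1.994, 0.0]
force: [0.4, 0.2, -2.0]
gripper_width: 0.0338
gripper_force: 20.0
```

```bash
python3 -c "
from h import *
psi=-.195;ux=np.array([np.cos(psi),np.sin(psi)]);uy=np.array([-ux[1],ux[0]]);C=np.array([.7229,.1364])
togo([*(C+.01*ux+.078*uy),.100],psi+np.pi/2)"
```

```text
tool yaw 1.376 shift [-0.0597 -0.0004  0.0003] turn -6.2031261620631994e-06 z 0.1003 j6 0.398
```

Request:
creep_tool(offsets={"motion":[[-0.01,0,0,0],[-0.018,0,0,0],[-0.025,0,0,0],[-0.03,0,0,0],[-0.035,0,0,0],[-0.04,0,0,0],[-0.045,0,0,0],[-0.05,0,0,0],[-0.055,0,0,0],[-0.058,0,0,0],[-0.06,0,0,0],[-0.06,0,0,0],[-0.06,0,0,0]]}, squeeze=20)

```text
t: 18.3
eef_pos: [0.7507, 0.2128, 0.1046]
eef_rot: [2.427, 1.993, 0.016]
force: [1.5, 4.4, 0.9]
gripper_width: 0.0342
gripper_force: 20.0
```

```bash
python3 -c "
from h import *
shot('wrist','w9.png')";python3 tilt.py w9.png | head -1
```

```text
stripe 223 176 68 3
```

The stripe is back at row 177, so the lean is about 2°. Back off, lift, and return to the pad.

Request:
creep_tool(offsets={"motion":[[0.02,0,0,0],[0.035,0,-0.01,0],[0.035,0,-0.05,0],[0.035,0,-0.1,0],[0.035,0,-0.14,0],[0.035,0,-0.16,0],[0.035,0,-0.16,0],[0.035,0,-0.16,0]]}, squeeze=20)

```text
t: 19.15
eef_pos: [0.7544, 0.2441, 0.261]
eef_rot: [2.427, 1.994, 0.0]
force: [0.0, -0.0, -3.2]
gripper_width: 0.0337
gripper_force: 20.0
```

```bash
python3 -c "
from h import *
shot('wrist','w10.png')
togo([.486,-.37,.26],1.571)";python3 tilt.py w10.png | head -1
```

```text
tool yaw 1.375 shift [-6.543e-01 -1.432e-01  3.000e-04] turn -0.19573924209880822 z 0.2589 j6 0.368
stripe 223 176 68 3
```

Request:
creep_tool(offsets={"motion":[[-0.02,-0.004,0,0],[-0.05,-0.01,0,0],[-0.09,-0.02,0,-0.01],[-0.135,-0.03,0,-0.03],[-0.18,-0.04,0,-0.05],[-0.225,-0.05,0,-0.07],[-0.27,-0.06,0,-0.09],[-0.315,-0.07,0,-0.11],[-0.36,-0.08,0,-0.13],[-0.405,-0.09,0,-0.15],[-0.45,-0.1,0,-0.17],[-0.495,-0.11,0,-0.18],[-0.54,-0.12,0,-0.19],[-0.58,-0.13,0,-0.196],[-0.62,-0.138,0,-0.196],[-0.645,-0.142,0,-0.196],[-0.654,-0.143,0,-0.196],[-0.654,-0.143,0,-0.196],[-0.654,-0.143,0,-0.196]]}, squeeze=20)

```text
t: 21.1
eef_pos: [0.4876, -0.3673, 0.2594]
eef_rot: [-2.218, -2.221, -0.002]
force: [0.3, 0.4, -1.3]
gripper_width: 0.034
gripper_force: 20.0
```

```bash
python3 -c "
from h import *
togo([.486,-.371,.095],1.571)"
```

```text
tool yaw 1.572 shift [-0.0042 -0.0014  0.1643] turn 0.0011553973154647679 z 0.2594 j6 -0.831
```

Request:
creep_tool(offsets={"motion":[[-0.002,-0.001,0.03,0],[-0.004,-0.001,0.07,0],[-0.004,-0.001,0.11,0],[-0.004,-0.001,0.145,0],[-0.004,-0.001,0.163,0],[-0.004,-0.001,0.167,0],[-0.004,-0.001,0.17,0],[-0.004,-0.001,0.17,0]]}, squeeze=20)

```text
t: 21.9
eef_pos: [0.4878, -0.3728, 0.0915]
eef_rot: [2.218, 2.223, 0.0]
force: [-0.1, 1.5, -2.4]
gripper_width: 0.0339
gripper_force: 20.0
```

Request:
creep_tool(offsets={"motion":[[0,0,0.002,0],[0,0,0.004,0],[0,0,0.005,0],[0,0,0.006,0],[0,0,0.006,0]]}, squeeze=20)

```text
t: 22.4
eef_pos: [0.4867, -0.373, 0.0846]
eef_rot: [2.221, 2.222, 0.0]
force: [-0.0, -0.2, -2.9]
gripper_width: 0.0341
gripper_force: 20.0
```

Request:
creep_tool(offsets={"motion":[[0,0,0.002,0],[0,0,0.003,0],[0,0,0.004,0],[0,0,0.004,0]]}, squeeze=20)

```text
t: 22.8
eef_pos: [0.4867, -0.3729, 0.0803]
eef_rot: [-2.22, -2.222, -0.0]
force: [0.1, 0.6, -1.7]
gripper_width: 0.0342
gripper_force: 20.0
```

Request:
creep_tool(offsets={"motion":[[0,0,0.002,0],[0,0,0.003,0],[0,0,0.004,0],[0,0,0.004,0]]}, squeeze=20)

```text
t: 23.2
eef_pos: [0.4868, -0.373, 0.0767]
eef_rot: [-2.22, -2.223, 0.0]
force: [0.2, -0.1, -1.0]
gripper_width: 0.0338
gripper_force: 20.0
```

Request:
creep_tool(offsets={"motion":[[0,0,0.001,0],[0,0,0.002,0],[0,0,0.003,0],[0,0,0.003,0]]}, squeeze=20)

```text
t: 23.6
eef_pos: [0.4868, -0.374, 0.0763]
eef_rot: [2.218, 2.222, -0.002]
force: [-4.4, -0.1, 12.7]
gripper_width: 0.0338
gripper_force: 20.0
```

Contact: 12.7 N upward on the pad. Open, settle, lift and look.

Request:
creep_tool(offsets={"motion":[[0,0,-0.001,0],[0,0,-0.002,0],[0,0,-0.002,0],[0,0,-0.002,0],[0,0,-0.002,0],[0,0,-0.002,0],[0,0,-0.002,0],[0,0,-0.002,0]]}, jaw=0.087, squeeze=20)

```text
t: 24.4
eef_pos: [0.4868, -0.373, 0.0754]
eef_rot: [-2.22, -2.222, -0.0]
force: [-0.8, -1.0, -0.5]
gripper_width: 0.0849
gripper_force: 0.0
```

Request:
creep_tool(offsets={"motion":[[0,0,-0.02,0],[0,0,-0.06,0],[0,0,-0.1,0],[0,0,-0.14,0],[0,0,-0.18,0],[-0.015,0,-0.21,0],[-0.03,0,-0.22,0],[-0.03,0,-0.22,0],[-0.03,0,-0.22,0]]})

```text
t: 25.3
eef_pos: [0.4863, -0.4022, 0.2947]
eef_rot: [-2.219, -2.221, -0.001]
force: [-0.4, 0.2, -1.0]
gripper_width: 0.0873
gripper_force: 0.0
```

Run:
```python
from h import *
im,M=shot("wrist","w11.png")
cv2.imwrite("pics/c11.png",cv2.resize(im[60:260,130:390,::-1],None,fx=2,fy=2))
psi=-.195;ux=np.array([np.cos(psi),np.sin(psi)]);C=np.array([.7229,.1364])
togo([*(C-.175*ux),.30],psi+np.pi/2)
```

```text
tool yaw 1.572 shift [ 0.5719  0.0657 -0.0044] turn 0.19592900421670834 z 0.294 j6 -0.869
```

View pics/c11.png

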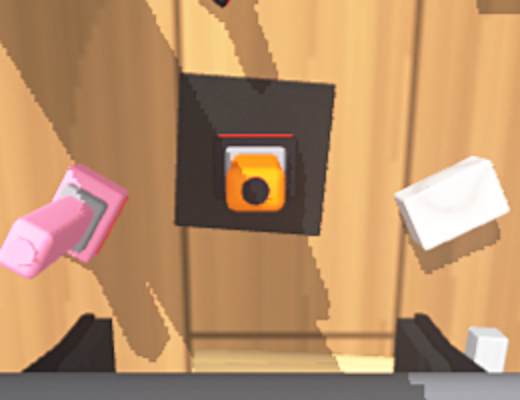

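The crop shows the scanner upright and central on the pad, handle top at (255,190). Next is the tray: I move above the finger plate for a look.

Request:
creep_tool(offsets={"motion":[[0.02,0.002,0,0.02],[0.06,0.007,0,0.04],[0.1,0.012,0,0.06],[0.145,0.017,0,0.08],[0.19,0.023,0,0.1],[0.235,0.028,0,0.12],[0.28,0.034,0,0.14],[0.325,0.039,0,0.16],[0.37,0.045,0,0.18],[0.415,0.05,0,0.196],[0.455,0.056,0,0.196],[0.495,0.062,0,0.196],[0.525,0.065,0,0.196],[0.542,0.066,0,0.196],[0.542,0.066,0,0.196],[0.542,0.066,0,0.196],[0.542,0.066,0,0.196]]}, jaw=0.087)

```text
t: 27.05
eef_pos: [0.5517, 0.1382, 0.2949]
eef_rot: [-2.427, -1.993, 0.002]
force: [0.6, -0.8, -0.9]
gripper_width: 0.0869
gripper_force: 0.0
```

Run:
```python
from h import *
im,M=shot("wrist","w12.png")
hsv=cv2.cvtColor(im,cv2.COLOR_RGB2HSV)
for n,lo,hi in(("yel",(22,150,120),(35,255,255)),("blue",(95,100,50),(125,255,255))):
    for c in cv2.findContours(cv2.inRange(hsv,lo,hi),0,2)[0]:
        if cv2.contourArea(c)>25:print(n,cv2.minAreaRect(c),cv2.boundingRect(c))
```

```text
yel ((249.0, 293.0), (10.0, 8.0), 90.0) (245, 288, 9, 11)
yel ((207.49998474121094, 88.0), (29.098621368408203, 8.548747062683105), 80.53767395019531) (202, 74, 11, 29)
blue ((252.5, 142.5), (43.0, 7.0), 90.0) (249, 121, 8, 44)
blue ((328.1259765625, 142.48129272460938), (29.36332130432129, 66.46697235107422), 2.862405300140381) (312, 110, 33, 66)
blue ((456.9000244140625, 20.80000114440918), (9.17060375213623, 9.17060375213623), 18.43494987487793) (452, 16, 11, 10)
```

View pics/w12.png

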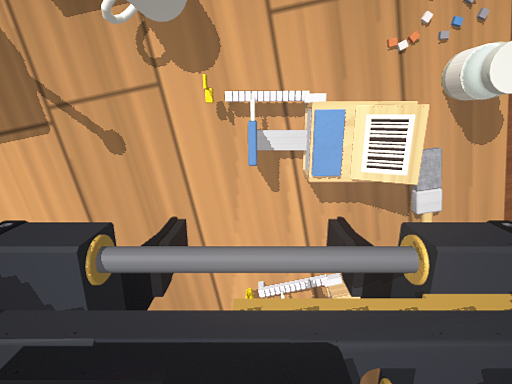

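The plate is at (252,143), with the pointer running up to the rail at (252,100). The yellow clip is at (209,97), its flag reaching to (204,75).

Run:
```python
from h import *
d=np.load("pics/w12.png.npz");im,M=d["im"],d["M"]
psi=-.195;ux=np.array([np.cos(psi),np.sin(psi)]);uy=np.array([-ux[1],ux[0]]);C=np.array([.7229,.1364])
def U(u,v,z):
    P=onz("wrist",M,u,v,z);q=P[:2]-C;return np.round([q@ux+.075,q@uy],4)
hsv=cv2.cvtColor(im,cv2.COLOR_RGB2HSV);y=cv2.inRange(hsv,(20,120,90),(36,255,255))
for v in range(72,106,2):
    x=np.where(y[v,195:220])[0]+195
    if len(x):print(v,x.min(),x.max()+1,[U((x.min()+x.max()+1)/2,v,z).tolist() for z in(.036,.062)])
b=cv2.inRange(hsv,(95,100,50),(125,255,255))
for v in(125,142,160):
    x=np.where(b[v,240:270])[0]+240;print("plate",v,x.min(),x.max()+1,U(x.min(),v,.074),U(x.max()+1,v,.074))
print(U(252.5,121,.074),U(252.5,165,.074))
g=im[100:121,244:262].mean(2)
for v in range(99,121,3):
    r=im[v,244:262].mean(1);x=np.where(r>185)[0]+244
    if len(x):print("ptr",v,x.min(),x.max()+1,U((x.min()+x.max()+1)/2,v,.036))
```

```text
74 202 206 [[-0.167, 0.0916], [-0.1624, 0.0885]]
76 203 207 [[-0.1657, 0.089], [-0.1612, 0.086]]
78 203 207 [[-0.1659, 0.0864], [-0.1614, 0.0836]]
80 203 207 [[-0.166, 0.0838], [-0.1615, 0.0811]]
82 203 207 [[-0.1661, 0.0811], [-0.1616, 0.0787]]
84 203 207 [[-0.1662, 0.0785], [-0.1617, 0.0762]]
86 203 208 [[-0.1657, 0.0758], [-0.1612, 0.0737]]
88 203 212 [[-0.163, 0.0732], [-0.1587, 0.0712]]
90 205 213 [[-0.161, 0.0705], [-0.1568, 0.0687]]
92 205 213 [[-0.1611, 0.0678], [-0.1569, 0.0662]]
94 205 213 [[-0.1612, 0.0652], [-0.157, 0.0637]]
96 205 213 [[-0.1613, 0.0625], [-0.1571, 0.0611]]
98 205 213 [[-0.1615, 0.0598], [-0.1573, 0.0586]]
100 205 213 [[-0.1616, 0.057], [-0.1574, 0.0561]]
102 206 213 [[-0.161, 0.0543], [-0.1568, 0.0535]]
plate 125 249 256 [-0.1038  0.0239] [-0.0945  0.0239]
plate 142 249 256 [-0.104   0.0016] [-0.0945  0.0016]
plate 160 249 256 [-0.1041 -0.0229] [-0.0946 -0.0229]
[-0.0991  0.0291] [-0.0994 -0.0298]
ptr 99 244 262 [-0.0989  0.0584]
ptr 102 250 255 [-0.0996  0.0543]
ptr 105 250 255 [-0.0996  0.0502]
ptr 108 250 255 [-0.0996  0.046 ]
ptr 111 251 255 [-0.0989  0.0419]
ptr 114 251 255 [-0.099   0.0377]
ptr 117 250 255 [-0.0997  0.0335]
ptr 120 251 254 [-0.0997  0.0293]
```

```bash
python3 -c "
from h import *
psi=-.195;ux=np.array([np.cos(psi),np.sin(psi)]);C=np.array([.7229,.1364])
togo([*(C-.1745*ux),.036],psi+np.pi/2)"
```

```text
tool yaw 1.374 shift [ 0.0317 -0.0063  0.2591] turn -0.0013254980916022063 z 0.2951 j6 0.245
```

Request:
creep_tool(offsets={"motion":[[0.015,-0.003,0.02,0],[0.032,-0.006,0.06,0],[0.032,-0.006,0.1,0],[0.032,-0.006,0.14,0],[0.032,-0.006,0.18,0],[0.032,-0.006,0.21,0],[0.032,-0.006,0.235,0],[0.032,-0.006,0.25,0],[0.032,-0.006,0.259,0],[0.032,-0.006,0.259,0],[0.032,-0.006,0.259,0],[0.032,-0.006,0.259,0]]}, jaw=0.087)

```text
t: 28.3
eef_pos: [0.5535, 0.1715, 0.0377]
eef_rot: [2.427, 1.993, 0.003]
force: [-0.6, -0.6, -0.1]
gripper_width: 0.0869
gripper_force: 0.0
```

Request:
creep_tool(offsets={"motion":[[0,0,0,0],[0,0,0,0],[0,0,0,0],[0,0,0,0],[0,0,0,0],[0,0,0,0],[0,0,0,0],[0,0,0,0],[0,0,0,0],[0,0,0,0]]}, jaw=0, squeeze=50)

```text
t: 29.3
eef_pos: [0.5526, 0.1716, 0.0365]
eef_rot: [-2.427, -1.995, 0.0]
force: [-1.1, 1.1, -0.6]
gripper_width: 0.0149
gripper_force: 0.0
```

```bash
python3 -c "
from h import *
psi=-.195;ux=np.array([np.cos(psi),np.sin(psi)]);C=np.array([.7229,.1364])
q=pose()[:2,3]-C;print('unit x',q@ux+.075)"
```

```text
unit x -0.09891241932358434
```

Request:
creep_tool(offsets={"motion":[[0,0,0,0],[0,0,0,0],[0,0,0,0],[0,0,0,0]]}, jaw=0, squeeze=50)

```text
t: 29.7
eef_pos: [0.5516, 0.1717, 0.0365]
eef_rot: [-2.426, -1.994, 0.002]
force: [-2.8, 1.3, 3.2]
gripper_width: 0.0114
gripper_force: 50.0
```

Request:
creep_tool(offsets={"motion":[[0,-0.005,0,0],[0,-0.012,0,0],[0,-0.02,0,0],[0,-0.028,0,0],[0,-0.036,0,0],[0,-0.043,0,0],[0,-0.048,0,0],[0,-0.05,0,0],[0,-0.05,0,0],[0,-0.05,0,0],[0,-0.05,0,0]]}, squeeze=50)

```text
t: 30.8
eef_pos: [0.5093, 0.1801, 0.0365]
eef_rot: [2.421, 1.99, 0.012]
force: [8.2, -5.6, -8.5]
gripper_width: 0.0117
gripper_force: 49.9
```

Run:
```python
from h import *
im,M=shot("wrist","w13.png")
hsv=cv2.cvtColor(im,cv2.COLOR_RGB2HSV);y=cv2.inRange(hsv,(20,120,90),(36,255,255));y[200:]=0
for c in cv2.findContours(y,0,2)[0]:
    if cv2.contourArea(c)>25:print(cv2.boundingRect(c))
psi=-.195;ux=np.array([np.cos(psi),np.sin(psi)]);C=np.array([.7229,.1364])
q=pose()[:2,3]-C;print('unit x',q@ux+.075)
```

```text
(210, 79, 23, 69)
unit x -0.14299677542574246
```

View pics/w13.png

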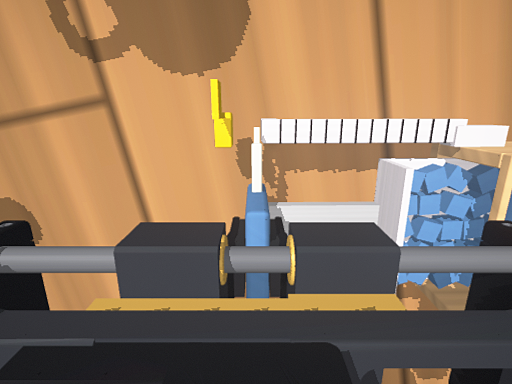

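The pointer tip is at (257,130) and the flag clip is centred near (224,130), which leaves about 19 mm to go.

Request:
creep_tool(offsets={"motion":[[0,-0.004,0,0],[0,-0.008,0,0],[0,-0.012,0,0],[0,-0.016,0,0],[0,-0.018,0,0],[0,-0.018,0,0],[0,-0.018,0,0],[0,-0.018,0,0],[0,-0.018,0,0]]}, squeeze=50)

```text
t: 31.75
eef_pos: [0.4926, 0.1834, 0.0365]
eef_rot: [2.42, 1.99, 0.013]
force: [10.1, -7.0, -10.2]
gripper_width: 0.0118
gripper_force: 49.9
```

Create m.py:
```python
from h import *
import sys
im,M=shot("wrist",sys.argv[1])
hsv=cv2.cvtColor(im,cv2.COLOR_RGB2HSV);y=cv2.inRange(hsv,(20,120,90),(36,255,255));y[200:]=0
psi=-.195;ux=np.array([np.cos(psi),np.sin(psi)]);uy=np.array([-ux[1],ux[0]]);C=np.array([.7229,.1364])
def U(u,v,z):
    q=onz("wrist",M,u,v,z)[:2]-C;return np.round([q@ux+.075,q@uy],4)
for v in(90,105,115,120,130,140,145):
    x=np.where(y[v])[0]
    if len(x):print("yel",v,x.min(),x.max()+1,[U((x.min()+x.max()+1)/2,v,z).tolist() for z in(.03,.036,.062)])
for v in(125,130,140,150,165,180):
    x=np.where((im[v,235:280].min(1)>185))[0]+235
    if len(x):print("ptr",v,x.min(),x.max()+1,U((x.min()+x.max()+1)/2,v,.036))
q=pose()[:2,3]-C;print('tcp unit x',q@ux+.075)
```

```bash
python3 m.py w14.png
python3 -c "
import cv2;cv2.imwrite('pics/c14.png',cv2.resize(cv2.imread('pics/w14.png')[70:200,190:320],None,fx=4,fy=4,interpolation=0))"
```

```text
yel 90 248 256 [[-0.1627, 0.0858], [-0.1626, 0.0854], [-0.1625, 0.0835]]
yel 105 248 256 [[-0.1627, 0.0776], [-0.1627, 0.0775], [-0.1625, 0.0769]]
yel 115 244 261 [[-0.1624, 0.0721], [-0.1624, 0.0721], [-0.1623, 0.0724]]
yel 120 244 261 [[-0.1624, 0.0692], [-0.1624, 0.0694], [-0.1623, 0.0701]]
yel 130 244 261 [[-0.1624, 0.0635], [-0.1624, 0.0639], [-0.1623, 0.0654]]
yel 140 244 261 [[-0.1625, 0.0577], [-0.1624, 0.0582], [-0.1624, 0.0606]]
yel 145 244 251 [[-0.1655, 0.0547], [-0.1653, 0.0554], [-0.1648, 0.0582]]
ptr 130 254 259 [-0.1601  0.0639]
ptr 140 254 260 [-0.1599  0.0582]
ptr 150 251 262 [-0.1601  0.0525]
ptr 165 252 262 [-0.1598  0.0437]
ptr 180 252 262 [-0.1598  0.0346]
tcp unit x -0.1601059145615133
```

The pointer is 2.4 mm short of the clip's middle, so I nudge it and let it settle.

Request:
creep_tool(offsets={"motion":[[0,-0.001,0,0],[0,-0.0025,0,0],[0,-0.0025,0,0],[0,-0.0025,0,0],[0,-0.0025,0,0],[0,-0.0025,0,0],[0,-0.0025,0,0],[0,-0.0025,0,0],[0,-0.0025,0,0],[0,-0.0025,0,0]]}, squeeze=50)

```text
t: 32.8
eef_pos: [0.4903, 0.1838, 0.0365]
eef_rot: [2.42, 1.99, 0.014]
force: [10.8, -7.0, -10.4]
gripper_width: 0.0115
gripper_force: 49.9
```

```bash
python3 m.py w15.png
```

Run:
```python
from h import *
im,M=shot("top","t15.png")
print([round(x,1) for x in ctrl.get_state()["force"]],ctrl.get_state()["gripper_force"])
a=cv2.imread("pics/t3.png")*0; t0=cv2.imread("pics/top0.png")
hs=cv2.cvtColor(im,cv2.COLOR_RGB2HSV)
for n,i in(("before",t0[:,:,::-1].copy()),("now",im)):
    o=cv2.inRange(cv2.cvtColor(i,cv2.COLOR_RGB2HSV),(5,180,120),(20,255,255));o[:,:350]=0;o[:,400:]=0;o[:205]=0;o[255:]=0
    print(n,cv2.boundingRect(o))
```

```text
yel 90 253 261 [[-0.1621, 0.0858], [-0.1622, 0.0854], [-0.1625, 0.0835]]
yel 105 253 261 [[-0.1621, 0.0776], [-0.1622, 0.0775], [-0.1625, 0.0769]]
yel 115 248 265 [[-0.1624, 0.072], [-0.1625, 0.0721], [-0.1628, 0.0723]]
yel 120 248 265 [[-0.1624, 0.0692], [-0.1625, 0.0694], [-0.1628, 0.07]]
yel 130 248 265 [[-0.1624, 0.0635], [-0.1625, 0.0638], [-0.1628, 0.0654]]
yel 140 248 265 [[-0.1624, 0.0576], [-0.1625, 0.0582], [-0.1628, 0.0606]]
yel 145 248 265 [[-0.1624, 0.0547], [-0.1625, 0.0553], [-0.1628, 0.0582]]
ptr 130 254 260 [-0.1622  0.0638]
ptr 140 254 260 [-0.1622  0.0582]
ptr 150 251 262 [-0.1625  0.0525]
ptr 165 252 262 [-0.1622  0.0436]
ptr 180 252 262 [-0.1622  0.0346]
tcp unit x -0.16239456849493533
[np.float64(9.8), np.float64(-7.7), np.float64(-9.3)] 49.899882255122066
before (371, 222, 19, 13)
now (369, 224, 19, 13)
```

The pointer is within 0.3 mm of the mark, and the scanner is standing on its pad. Handing in.

```bash
python3 -c "
from rig import order
print(order.sign_off())"
```

```text
the job is handed in; nothing more can be done
None
```

The job is handed in, with no verdict returned: I held the scanner over the blue label for about 3 s, leaning roughly 29° on the 25° slope and about 6–7 cm off it. It is back upright on its pad, and the blue tray is held against its spring with the pointer about 0.3 mm from the flag's middle.

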